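# Clear the bonder's catch tray, then release and hold the clamp lever

## Task

The bonding station is to have its fixture changed: first take the two finished modules out of the steel catch tray at the station's side and set them down gently, lid up and side by side, on the floor of the brass tote. Then flip the red safety catch fully over, away from the lever, then pull the black-barred clamp lever it guards all the way towards the robot side of the station, and finish while still holding it there by its bar with the gripper (it springs back if let go). Leave the reject in the red bin and the other things on the bench alone.

Things in the scene. Friction and masses are not known exactly. Their poses are not given: they have to be found in the camera images.
- station: blue-grey bonding station, fixed to the bench: a block 220 mm (x) by 210 mm (y, from -85 to +125 mm) by 70 mm high. Origin at bench height below the lever's slot; its own x axis points away from the robot side, y to its left, z up. The catch tray hangs on its -y side, the safety catch stands on its +y side, the lever in between
- catch_tray_floor (a point): centre of the inner floor of the catch tray, a low steel tray 210 mm (along station x) by 135 mm (along station y), walls 3 mm thick and 14 mm high over the bench, floor 3 mm thick; axes as the station's; fixed to the station
- module_a: first finished module, in the catch tray: black module with a bright steel lid on top, a block 30 x 50 x 22 mm (its x, y, z), 50 g; origin at its centre, z up out of the lid; grasp it across its 30 mm (x) sides
- module_b: second finished module, in the catch tray: black module with a bright steel lid on top, a block 30 x 50 x 22 mm (its x, y, z), 50 g; origin at its centre, z up out of the lid
- tote: brass tote, loose, 0.8 kg, open-topped tray 180 (x) by 150 (y) by 36 mm high with black crosses on its floor, walls and floor 4 mm; origin at the centre of its underside. It stands to the left or the right of the station, the red bin on the other side
- reject_bin: red plastic bin, loose, same size and origin as the tote; not for the finished modules
- reject: rejected module lying in the red bin, looks like the finished ones: black module with a bright steel lid on top, a block 30 x 50 x 22 mm (its x, y, z), 50 g; origin at its centre, z up out of the lid; to be left alone
- catch (a joint): red safety catch, hinge angle in rad about station x: 0 closed, 1.1 fully flipped (stop); starts up to 0.12. Its upright handle leans 0.35 rad from vertical towards station -y (the lever) at 0, 0.75 rad towards +y fully flipped. A red finger on its shaft lies in front of the lever and blocks it until flipped past about 0.6. It stays where it is left (friction 0.06 N m, under 1 N at the tip)
- catch_tip (a point): centre of the rounded upper end of the red catch handle, a rod 14 mm thick; 85 mm from catch_hinge and about 175 mm over the bench when closed; moves with the catch
- catch_hinge (a point): point on the catch's hinge axis at the foot of its handle, 95 mm over the bench; axes as the station's
- lever (a joint): clamp lever, hinge angle in rad: 0 at rest leaning 0.25 rad back (station +x), grows as it is pulled towards station -x, stop at 0.7 (leaning 0.45 rad forward). A spring returns it: about 3 N at the bar at rest, 8 to 10 N at the stop
- pull_bar: black T-bar handle of the lever, round, 16 mm thick, 100 mm long along station y; origin at its centre, 145 mm from the lever's hinge, about 190 mm over the bench, clear all round; it can be pinched from above across its thickness; a sleeve that turns freely about its own length
- lever_hinge (a point): point on the lever's hinge axis (along station y), 50 mm over the bench, straight below the slot
- spool: bystander: copper wire spool, 50 mm across, 30 mm high; origin under its centre
- jar: bystander: clear-domed jar, 80 mm across, 112 mm high; origin under its centre
- screwdriver: bystander: screwdriver, 170 mm long, lying on the bench; origin under its middle
- phone: bystander: black phone, 145 x 70 x 9 mm, lying flat; origin under its centre
- tweezers: bystander: steel tweezers, 120 mm long, lying flat; origin under their centre
Not all that is in view belongs to the job. Leave any orange look-alike of the module_b alone.

How it is judged:
On the way, in this order (a step that is already met when the one before it is completed fails the run):
1. both finished modules lie lid up on the tote's floor, let go (x of module_a in the frame of tote between -0.08 and 0.08 m and y of module_a in the frame of tote between -0.065 and 0.065 m and z of module_a in the frame of tote between 0.008 and 0.023 m and angle between the z axis of each of module_a, module_b and the z axis of tote, either way round below 0.2 rad and angle between each of module_a, module_b's own z axis and vertical below 0.3 rad and contact force between each of module_a, module_b and the fingers below 0.2 N and linear speed of each of module_a, module_b below 0.05 m/s and x of module_b in the frame of tote between -0.08 and 0.08 m and y of module_b in the frame of tote between -0.065 and 0.065 m and z of module_b in the frame of tote between 0.008 and 0.023 m), for 0.2 s.
2. the safety catch is flipped over (past 0.8) while the lever is still at rest (value of joint catch above 0.8 rad and value of joint lever below 0.15 rad), for 0.2 s.
3. the lever is pulled past 0.58 and held by its bar (value of joint lever above 0.58 rad and value of joint catch above 0.8 rad and contact force between the fingers and pull_bar above 1.5 N), for 0.5 s.
At the end, for the whole second after the job is handed in: Both modules lie lid up on the floor of the brass tote (not stacked, inside its walls, let go and still), the catch is past 0.8 rad, and the fingers hold the lever's bar past 0.58 rad of its 0.70 rad with more than 1.5 N (all of step 1 and all of step 3); the arm keeps its last pose, push and grip.
It fails at once if a module is dropped or slammed into the tote (faster than 0.9 m/s inside it, a fall of about 40 mm) ((distance between module_a and tote below 0.08 m and linear speed of module_a above 0.9 m/s) or (distance between module_b and tote below 0.08 m and linear speed of module_b above 0.9 m/s)).
It fails at once if the lever is forced past the closed catch (value of joint lever above 0.25 rad and value of joint catch below 0.5 rad).
It fails at once if the reject is taken out of or moved about with its bin (over 60 mm) (distance of any of reject, reject_bin from where it was at the start of the episode above 0.06 m).
It fails at once if a bystander is pushed away (over 40 mm) (distance of any of spool, jar, screwdriver, phone, tweezers from where it was at the start of the episode above 0.04 m).
It also fails if it takes over 72 s, if anything falls off the work surface, if the arm or the gripper's body presses on something with over 40 N, if the wrist force passes 120 N, or if a joint passes its speed limit or range.

## Robot

A 6-joint arm with a two-finger parallel gripper is mounted at the origin on the work surface. World frame = base frame: x ahead of the robot, y to its left, z up, the work surface at z = 0. Lengths are in m, angles in rad, forces in N, time in s.
With the tool pointing down it reaches from about 0.375 to 0.975 m from the base axis. Payload 3.8 kg.
Tool frame: the origin (TCP) lies on the centre line of the jaws, within the pads' length; the fingertips stand 14 mm ahead of it and the grasp point (between the pads) lies 5 mm behind it; z points along the fingers, y is the line along which they close (so a half turn about z gives the same grasp; the last joint's range is limited). The gripper opens to 85 mm and grips with 20 to 120 N. Pads are 22 mm wide; open, the fingers measure 114 mm over their backs; the gripper's body (76 mm by 85 mm) begins 54 mm behind the grasp point. The pads swing forward as they close: fully open they stand 13 mm farther back than shut.
Start: joints at [-1.293, 0.264, 1.604, -0, 1.274, -0.037], TCP at [0.209, -0.642, 0.245] pointing down, gripper open.
Joint ranges: [-2.63, 2.63], [-0.94, 2.18], [0.31, 2.57], [-1.31, 4.45], [0, 2.66], [-2.55, 2.55]. Speed limits (rad/s): [2.57, 2.57, 3.14, 3.14, 3.14, 3.14].

## Interface

Orientations are given as a rotation vector (axis times angle).
In Python, from workcell import bot, eyes, spot_in gives the robot as it stands.
- The arm moves only by the tool carry_out, never from a script. Its argument "series" is text: rows parted by semicolons, each of 4 numbers parted by spaces: the shift along the world's x, y, z in m, then the turn about the world's z in degrees. In form: tx ty tz roll; .... A call has 1 to 20 rows; each row shifts and turns the commanded pose from where the row before left it; what a row does not reach is not made up. A row lasts 1/8 s, in which the tool goes at most 62.5 mm and 10.7 degrees, less where a joint would pass 70% of its speed; a pose out of reach is approached as far as the arm can. A call is refused whole if a number of a shift passes 0.0625 or a number of a turn 10.7, either way. A call with a gripper value outside its range is refused whole. "jaw" is the gripper command: -1 is shut, 1 is fully open, values between are in proportion, set as the call begins (left out, the last holds). The fingers move at their own pace and stop on an object; "grip_force" is the grip in N (left out, the last holds). Time passes only in rows, so rows that do not move let the fingers close. It gives the time, the measured TCP pose, the force, the opening and the grip force at its end, in the units of the state.
- bot.read_state(): the state, without advancing time (a new reading comes with each control period).
- eyes.read_camera(name): name is "scene" or "top" or "wrist"; returns (picture, depth): 420x560x3 uint8, blue, green, red; 420x560 float32, m along the optical axis (not along the pixel's ray), 0 where there is no reading.
- eyes.get_calibration(name): a dict with "K" (3x3 intrinsics, pixels), "position" and "rotation" of the camera in the world; the wrist camera has in their place "T_tool_cam" (4x4, takes a point from camera to tool coordinates, whose origin is the TCP and whose axes are the flange's). Camera axes: x right, y down, z forward; pixel columns grow to the right and rows downward; lengths in m; the calibration is good to about 2 mm. A picture is of the moment at which its call begins: read the wrist's pose just before it. get_calibration takes no time and is no camera call.
- bot.finish_job(): hands the job in; it is judged then, once.
Trained networks look in the newest picture that a camera, given by its name, has taken for a name from the list of things; names that differ only in an ending like _2 or _b are one class to them, and where a whole thing is asked for, a point or a joint stands for the part that bears it (a point fixed in the world has none). Each returns a list of dicts, best first, with "score" (0 to 1); they miss things now and then, are a little off and sometimes report something else, mostly with a low value. They report only what shows in the picture. A call takes as long as a camera call. They do not tell look-alikes from the thing itself.
- spot_in(camera, target): "rect" ([centre column, centre row, width, height] in pixels, round what is visible of it).
The state is a dict: "time": time; "q": joint angles; "joint_vel": joint speeds; "joint_torque": joint torques, N m; "tool_pos": TCP position; "tcp_rot": TCP orientation; "wrist_force": force on the tool from outside, world axes, zero at the start; "torque": the same for the moment, N m; "width": opening from 0.0 (shut) to 1.0 (fully open); "grip_force": force on a finger pad.
Only numpy, scipy, OpenCV 4.12 (cv2) and the standard library are available. Lean on these libraries where they do the work, as an engineer would, in place of code of your own. Each camera call takes 0.05 s, during which the arm holds its last target. There are 200 camera calls.

## Working session

There is one attempt and no reset: what is moved stays moved. The work goes in short steps, Python scripts to look and compute and a tool call to move; the robot and the scene stay as the last step left them, time stands still between calls to the robot, and variables do not carry over. Pictures are saved under pics/ and viewed, at most 10 in all, crops included, and the job is handed in when it is done.

Besides the shell and the picture viewer there is one more tool, called as name(argument=value, ...), one argument or row to a line, values as JSON. carry_out: Moves the arm, as the interface text tells. Its arguments: {"type":"object","properties":{"series":{"type":"string"},"jaw":{"type":"number"},"grip_force":{"type":"number"}},"required":["series"]}

```bash
ls; mkdir -p pics; cat > h.py <<'E'
import numpy as np, cv2
from scipy.spatial.transform import Rotation as R
from workcell import bot, eyes, spot_in
def cam(name):
    s=bot.read_state(); im,d=eyes.read_camera(name); c=eyes.get_calibration(name); K=np.array(c["K"])
    if "T_tool_cam" in c:
        T=np.eye(4); T[:3,:3]=R.from_rotvec(s["tcp_rot"]).as_matrix(); T[:3,3]=s["tool_pos"]; T=T@np.array(c["T_tool_cam"])
    else:
        T=np.eye(4); r=np.array(c["rotation"]); T[:3,:3]=r if r.shape==(3,3) else R.from_rotvec(r).as_matrix(); T[:3,3]=c["position"]
    return im,d,K,T
def cloud(d,K,T):
    v,u=np.mgrid[:d.shape[0],:d.shape[1]]
    P=np.stack([(u-K[0,2])*d/K[0,0],(v-K[1,2])*d/K[1,1],d],-1)@T[:3,:3].T+T[:3,3]
    P[d==0]=np.nan; return P
E
python3 - <<'E'
from h import *
ims={}
for n in ["top","scene"]:
    im,d,K,T=cam(n); ims[n]=im; P=cloud(d,K,T); np.savez(f"{n}.npz",im=im,P=P,K=K,T=T)
    cv2.imwrite(f"pics/{n}.png",im); print(n,T.round(3).tolist(),K[0,0])
    for t in ["module_a","tote","reject_bin","catch_tip","pull_bar","station"]:
        for r in spot_in(n,t)[:4]:
            u,v=[int(x) for x in r["rect"][:2]]; print(t,round(r["score"],2),np.round(r["rect"]),P[v,u].round(3))
E
```

```text
pics
top [[0.019, -0.996, 0.089, 0.424], [-1.0, -0.021, -0.022, 0.014], [0.024, -0.089, -0.996, 1.627], [0.0, 0.0, 0.0, 1.0]] 532.9691660301847
module_a 0.74 [322. 231.  18.  15.] [ 0.516 -0.122  0.026]
module_a 0.64 [322. 187.  20.  13.] [ 0.65  -0.123  0.03 ]
module_a 0.43 [319. 151.  14.  12.] [ 0.762 -0.111  0.017]
tote 0.65 [166. 244.  55.  62.] [ 0.469  0.349 -0.001]
tote 0.64 [402. 240.  15.  17.] [ 0.494 -0.364  0.027]
tote 0.46 [466. 232.  22.  46.] [ 0.52  -0.567  0.005]
reject_bin 0.73 [403. 238.  51.  63.] [ 0.497 -0.371  0.026]
reject_bin 0.17 [465. 232.  23.  49.] [ 0.523 -0.564  0.014]
catch_tip 0.62 [250. 201.  34.  30.] [0.595 0.094 0.07 ]
catch_tip 0.55 [173. 171.  10.  60.] [0.687 0.329 0.022]
catch_tip 0.22 [166. 243.  56.  62.] [ 0.469  0.349 -0.001]
pull_bar 0.55 [262. 168.  37.   4.] [0.673 0.057 0.19 ]
station 0.77 [284. 202. 123.  82.] [ 0.595 -0.009  0.064]
station 0.63 [321. 231.  19.  13.] [ 0.513 -0.123  0.025]
scene [[0.845, 0.387, -0.37, 1.275], [0.535, -0.621, 0.573, -1.086], [-0.008, -0.682, -0.732, 1.5], [0.0, 0.0, 0.0, 1.0]] 519.3678270287086
module_a 0.58 [314. 275.  10.  15.] [ 0.774 -0.128  0.026]
tote 0.68 [277. 292.  23.  33.] [ 0.72  -0.28   0.068]
tote 0.63 [309. 171.  52.  37.] [0.469 0.349 0.005]
reject_bin 0.87 [208. 292.  69.  59.] [ 0.501 -0.382  0.026]
catch_tip 0.51 [302. 197.  14.  36.] [0.56  0.137 0.071]
pull_bar 0.63 [318. 203.  14.  22.] [0.635 0.139 0.077]
station 0.95 [291. 230. 102.  99.] [ 0.613 -0.028  0.07 ]
station 0.33 [251. 194.  11.  14.] [0.362 0.08  0.032]
```

```bash
python3 - <<'E'
from h import *
z=np.load("top.npz"); im=z["im"]
cv2.imwrite("pics/topc.png",cv2.resize(im[120:300,130:430],(800,480),interpolation=cv2.INTER_CUBIC))
E
```

```text
(no output)
```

View pics/topc.png

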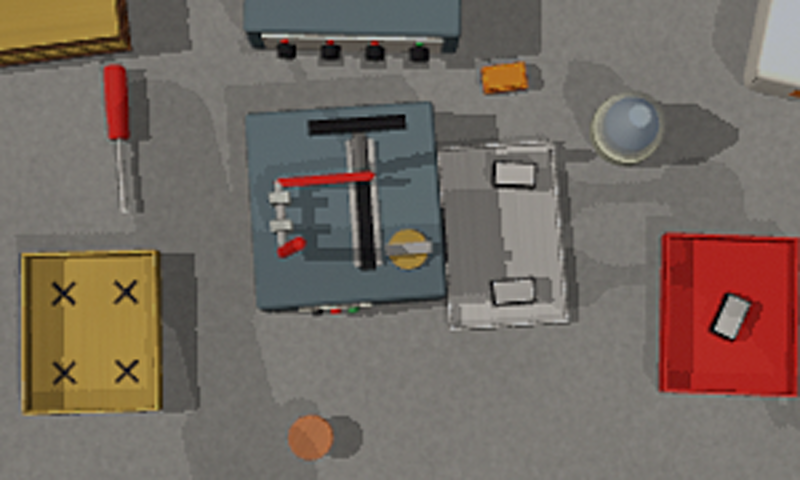

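View pics/scene.png

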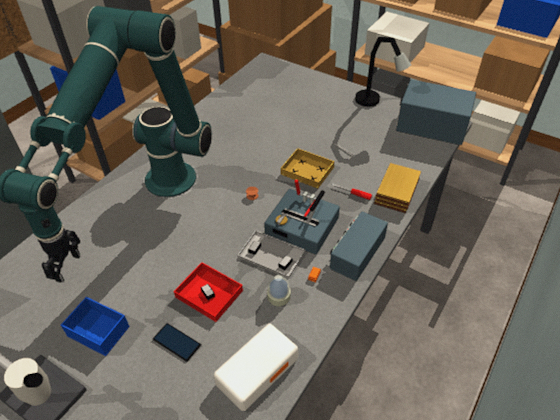

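The crops show the brass tote (left, crop 90,330), the station with the two finished modules in its steel tray (crop 513,291 and 514,174), the orange look-alike (505,77), and the reject in the red bin (730,315). The two grey-lidded blocks in the steel tray fit the description, and the crop above confirms them. The catch handle tip is near (290,245) and the bar near (357,125).

```bash
python3 - <<'E'
from h import *
z=np.load("top.npz"); im=z["im"];P=z["P"]
full=lambda x,y:(130+x/2.667,120+y/2.667)
def region(x0,y0,x1,y1,zlo,zhi):
    a,b=full(x0,y0);c,d=full(x1,y1); Q=P[int(b):int(d)+1,int(a):int(c)+1].reshape(-1,3); C=im[int(b):int(d)+1,int(a):int(c)+1].reshape(-1,3).astype(int)
    m=(Q[:,2]>zlo)&(Q[:,2]<zhi); return Q[m],C[m]
def rect(Q):
    r=cv2.minAreaRect(Q[:,:2].astype(np.float32)*1000); return [np.round(x,1) for x in r], len(Q), Q[:,2].mean().round(3)
for n,a in dict(m1=(485,270,540,312,.017,.035),m2=(485,155,540,195,.017,.035),station=(235,90,450,320,.06,.08),tote=(10,240,170,425,.02,.05),toteall=(10,240,170,425,-.02,.02),bar=(300,110,412,140,.15,.23),rej=(700,285,760,345,.017,.04)).items():
    Q,C=region(*a); print(n,*rect(Q))
for n,a in dict(handle=(270,230,315,262,.1,.25),finger=(275,165,380,190,.075,.25)).items():
    Q,C=region(*a); m=(C[:,2]>120)&(C[:,0]<90); print(n,Q[m].round(3).tolist()[::2], )
E
```

```text
m1 [array([ 519.8, -125.9]), array([30.1, 48.8]), np.float64(2.8)] 152 0.023
m2 [array([ 653.1, -124.7]), array([48.9, 29.7]), np.float64(87.7)] 142 0.024
station [array([608.4,  63.3]), array([222.1, 213.2]), np.float64(5.2)] 4533 0.069
tote [array([465.1, 347.1]), array([180.2, 151. ]), np.float64(2.7)] 439 0.032
toteall [array([466.5, 355.4]), array([213.9, 187.1]), np.float64(1.5)] 3873 0.002
bar [array([674.8,  51.8]), array([20.8, 98.7]), np.float64(3.8)] 231 0.194
rej [array([ 495.3, -372.8]), array([30.1, 48.9]), np.float64(65.7)] 152 0.025
handle [[0.561, 0.112, 0.178], [0.561, 0.107, 0.174], [0.558, 0.115, 0.177], [0.557, 0.109, 0.182], [0.558, 0.104, 0.178], [0.556, 0.118, 0.167], [0.555, 0.112, 0.18], [0.555, 0.107, 0.181], [0.558, 0.131, 0.115], [0.554, 0.122, 0.158], [0.552, 0.115, 0.178], [0.552, 0.109, 0.186], [0.552, 0.104, 0.183], [0.554, 0.13, 0.119], [0.552, 0.122, 0.149], [0.551, 0.116, 0.166], [0.549, 0.109, 0.18], [0.553, 0.134, 0.104], [0.55, 0.126, 0.135], [0.55, 0.12, 0.144], [0.55, 0.134, 0.105], [0.548, 0.127, 0.124]]
finger [[0.642, 0.042, 0.098], [0.638,
[... 543 characters left out ...]
[0.631, 0.122, 0.102], [0.632, 0.116, 0.1], [0.632, 0.111, 0.099], [0.632, 0.105, 0.1], [0.633, 0.099, 0.095], [0.632, 0.093, 0.101], [0.632, 0.088, 0.1], [0.632, 0.082, 0.106], [0.631, 0.076, 0.108], [0.632, 0.07, 0.105], [0.633, 0.065, 0.099], [0.633, 0.059, 0.102], [0.632, 0.053, 0.109], [0.633, 0.047, 0.102], [0.632, 0.041, 0.106], [0.628, 0.133, 0.102], [0.629, 0.128, 0.099], [0.629, 0.122, 0.099], [0.628, 0.116, 0.103], [0.628, 0.11, 0.104], [0.629, 0.105, 0.101], [0.629, 0.099, 0.104], [0.629, 0.093, 0.103], [0.629, 0.087, 0.104], [0.629, 0.082, 0.101], [0.629, 0.076, 0.104], [0.625, 0.131, 0.1], [0.626, 0.125, 0.099], [0.626, 0.119, 0.1], [0.627, 0.114, 0.095], [0.627, 0.108, 0.096]]
```

```bash
python3 - <<'E'
from h import *
s=bot.read_state(); print(R.from_rotvec(s["tcp_rot"]).as_matrix().round(3).tolist(), s["tool_pos"],s["width"],s["time"])
z=np.load("top.npz"); im=z["im"];P=z["P"]
# tray walls along column through modules
for u in (312,332):
    print([(v,P[v,u,0].round(3),P[v,u,2].round(3)) for v in range(168,246) if P[v,u,2]>.006])
for v in (205,):
    print([(u,P[v,u,1].round(3),P[v,u,2].round(3)) for u in range(292,350) if P[v,u,2]>.006])
print(eyes.get_calibration("wrist"))
E
```

```text
[[0.951, 0.31, -0.0], [0.31, -0.951, -0.0], [-0.0, 0.0, -1.0]] [ 0.20896963 -0.64186972  0.2453432 ] 1.0020463065784961 0.7
[(174, np.float64(0.688), np.float64(0.015)), (176, np.float64(0.683), np.float64(0.007)), (185, np.float64(0.655), np.float64(0.007)), (193, np.float64(0.631), np.float64(0.006)), (196, np.float64(0.621), np.float64(0.01)), (202, np.float64(0.603), np.float64(0.007)), (205, np.float64(0.594), np.float64(0.006)), (206, np.float64(0.59), np.float64(0.006)), (207, np.float64(0.587), np.float64(0.012)), (217, np.float64(0.557), np.float64(0.007)), (230, np.float64(0.517), np.float64(0.011)), (233, np.float64(0.508), np.float64(0.007)), (239, np.float64(0.49), np.float64(0.007)), (242, np.float64(0.48), np.float64(0.011)), (245, np.float64(0.471), np.float64(0.008))]
[(173, np.float64(0.694), np.float64(0.007)), (181, np.float64(0.669), np.float64(0.009)), (189, np.float64(0.644), np.float64(0.006)), (193, np.float64(0.632), np.float64(0.006)), (201, np.float64(0.607), np.float64(0.007)), (203, np.float64(0.601), np.float64(0.007)), (210, np.float64(0.579), np.float
[... 649 characters left out ...]
 (313, np.float64(-0.099), np.float64(0.006)), (335, np.float64(-0.166), np.float64(0.008)), (336, np.float64(-0.169), np.float64(0.009)), (339, np.float64(-0.178), np.float64(0.01))]
{'K': array([[301.42337363,   0.        , 283.31306481],
       [  0.        , 301.42337363, 207.05402039],
       [  0.        ,   0.        ,   1.        ]]), 'T_tool_cam': array([[ 6.73120249e-04, -9.64458825e-01, -2.64232325e-01,
         6.72877206e-02],
       [ 9.99999415e-01,  4.25486661e-04,  9.94410846e-04,
        -1.29840505e-04],
       [-8.46640986e-04, -2.64232840e-01,  9.64458547e-01,
        -1.29237636e-01],
       [ 0.00000000e+00,  0.00000000e+00,  0.00000000e+00,
         1.00000000e+00]])}
```

carry_out(
  series="0.031 0.052 0.005 10; 0.031 0.052 0 10; 0.031 0.052 0 10; 0.031 0.052 0 10; 0.031 0.052 0 10; 0.031 0.052 0 10;0.031 0.052 0 10;0.031 0.052 0 0;0.031 0.05 0 0;0.031 0.05 0 0;0 0 0 0; 0 0 0 0",
  jaw=0.2,
  grip_force=30,
)

```text
time: 2.2
tool_pos: [0.5188, -0.1258, 0.2503]
tcp_rot: [2.258, 2.184, -0.001]
wrist_force: [0.4, 0.7, -0.3]
width: 0.598
grip_force: 0.0
```

```bash
cat >> h.py <<'E'
def rects(P,im,x0,x1,y0,y1,zl,zh):
    m=(P[...,2]>zl)&(P[...,2]<zh)&(P[...,0]>x0)&(P[...,0]<x1)&(P[...,1]>y0)&(P[...,1]<y1)
    Q=P[m]; r=cv2.minAreaRect(Q[:,:2].astype(np.float32)*1000); return [np.round(x,1).tolist() for x in r],len(Q),np.median(Q[:,2]).round(4)
E
python3 - <<'E'
from h import *
im,d,K,T=cam("wrist"); P=cloud(d,K,T); cv2.imwrite("pics/w1.png",im)
for t in spot_in("wrist","module_a"): print(t)
print(rects(P,im,.495,.545,-.16,-.09,.019,.032)); print(rects(P,im,.62,.68,-.16,-.09,.019,.032))
u=int(K[0,2]); 
# tray wall profile along x at y=-0.10..-0.15 using height 0.009-.018
m=(P[...,2]>.011)&(P[...,2]<.018)&(P[...,0]>.47)&(P[...,0]<.70)&(P[...,1]>-.15)&(P[...,1]<-.1)
print(np.histogram(P[m][:,0],bins=np.arange(.47,.70,.004)))
E
```

```text
{'rect': [393.9, 179.7, 30.5, 43.2], 'score': 0.7}
{'rect': [486.3, 163.1, 35.0, 45.1], 'score': 0.6}
{'rect': [283.7, 182.4, 32.2, 44.9], 'score': 0.58}
{'rect': [403.1, 115.8, 313.5, 231.7], 'score': 0.33}
([[519.9, -128.1], [29.7, 50.1], 6.9], 1006, np.float64(0.0255))
([[653.6, -127.2], [49.2, 30.4], 87.7], 1032, np.float64(0.0254))
(array([ 0,  0, 45, 65,  0,  0,  0,  0,  2,  1,  3,  2,  2,  2,  3,  1,  0,
        0,  0,  0,  0,  0,  0,  0,  0,  0,  0,  0,  0,  0,  0,  0,  0,  0,
        0,  0,  0,  0,  0,  0,  0,  7, 67,  3,  3,  4,  2,  2,  0,  1,  0,
        0,  0,  0, 88, 62,  0]), array([0.47 , 0.474, 0.478, 0.482, 0.486, 0.49 , 0.494, 0.498, 0.502,
       0.506, 0.51 , 0.514, 0.518, 0.522, 0.526, 0.53 , 0.534, 0.538,
       0.542, 0.546, 0.55 , 0.554, 0.558, 0.562, 0.566, 0.57 , 0.574,
       0.578, 0.582, 0.586, 0.59 , 0.594, 0.598, 0.602, 0.606, 0.61 ,
       0.614, 0.618, 0.622, 0.626, 0.63 , 0.634, 0.638, 0.642, 0.646,
       0.65 , 0.654, 0.658, 0.662, 0.666, 0.67 , 0.674, 0.678, 0.682,
       0.686, 0.69 , 0.694, 0.698]))
```

View pics/w1.png

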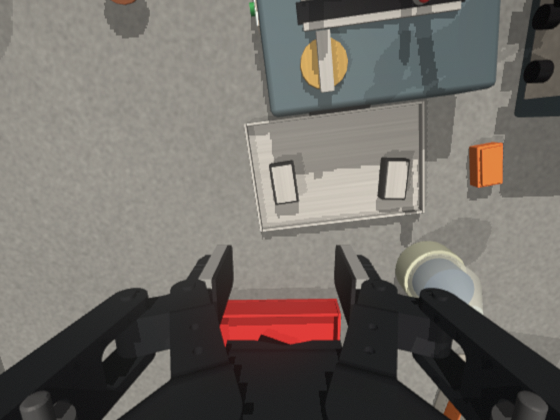

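carry_out(
  series="0.001 -0.002 -0.05 9; 0 0 -0.06 0; 0 0 -0.05 0; 0 0 -0.03 0; 0 0 -0.015 0; 0 0 -0.010 0; 0 0 -0.007 0; 0 0 0 0; 0 0 0 0",
)

```text
time: 3.42
tool_pos: [0.5208, -0.128, 0.0292]
tcp_rot: [2.08, 2.352, 0.001]
wrist_force: [-0.3, 0.7, -0.1]
width: 0.597
grip_force: 0.0
```

carry_out(
  series="0 0 0 0; 0 0 0 0; 0 0 0 0; 0 0 0 0; 0 0 0 0; 0 0 0 0",
  jaw=-1,
)

```text
time: 4.18
tool_pos: [0.5208, -0.1279, 0.0291]
tcp_rot: [2.08, 2.353, 0.001]
wrist_force: [0.4, 1.0, 6.6]
width: 0.342
grip_force: 30.9
```

carry_out(
  series="0 0 0.015 0; 0 0 0.04 0; 0 0 0.06 0; 0 0 0.06 0;0 0 0.06 0; 0 0 0.036 0; 0 0 0 0",
)

```text
time: 5.05
tool_pos: [0.5218, -0.1284, 0.3042]
tcp_rot: [2.076, 2.348, 0.005]
wrist_force: [0.1, -0.5, -0.7]
width: 0.345
grip_force: 30.2
```

```bash
python3 - <<'E'
from h import *
im,d,K,T=cam("top"); P=cloud(d,K,T); cv2.imwrite("pics/t2.png",im)
for t in spot_in("top","module_a"): print(t)
print(bot.read_state()["width"],bot.read_state()["grip_force"])
E
```

```text
{'rect': [319.9, 185.2, 16.3, 13.3], 'score': 0.59}
{'rect': [319.4, 148.4, 14.4, 12.3], 'score': 0.48}
0.3423245177023496 30.246702432632446
```

carry_out(
  series="-0.011 0.0526 0 -4; -0.011 0.0526 0 0; -0.011 0.0526 0 0; -0.011 0.0526 0 0; -0.011 0.0526 0 0; -0.011 0.0526 0 0; -0.011 0.0526 0 0; -0.011 0.0526 0 0; -0.011 0.0526 0 0; 0 0 -0.05 0; 0 0 -0.05 0; 0 0 -0.05 0; 0 0 -0.05 0; 0 0 -0.034 0; 0 0 0 0;0 0 0 0",
)

```text
time: 7.15
tool_pos: [0.4208, 0.3454, 0.0652]
tcp_rot: [-2.162, -2.279, 0.001]
wrist_force: [0.3, 0.2, -1.0]
width: 0.339
grip_force: 30.2
```

carry_out(
  series="0 0 -0.012 0; 0 0 -0.01 0; 0 0 -0.007 0; 0 0 -0.003 0; 0 0 -0.001 0; 0 0 0 0; 0 0 0 0",
)

```text
time: 8.02
tool_pos: [0.4212, 0.3458, 0.0326]
tcp_rot: [2.162, 2.279, 0.001]
wrist_force: [0.7, -1.1, -0.5]
width: 0.338
grip_force: 30.2
```

carry_out(
  series="0 0 0 0; 0 0 0 0; 0 0 0 0; 0 0 0.01 0; 0 0 0.04 0;0 0 0.06 0;0 0 0.06 0;0 0 0.06 0; 0 0 0.042 0;0 0 0 0",
  jaw=0.2,
)

```text
time: 9.28
tool_pos: [0.423, 0.3471, 0.3106]
tcp_rot: [2.161, 2.278, 0.016]
wrist_force: [-0.2, -1.3, -0.3]
width: 0.601
grip_force: 0.0
```

```bash
python3 - <<'E'
from h import *
im,d,K,T=cam("wrist"); P=cloud(d,K,T); cv2.imwrite("pics/w3.png",im)
for t in spot_in("wrist","module_a"): 
    u,v=[int(x) for x in t["rect"][:2]]; print(t, P[v,u])
print(rects(P,im,.38,.47,.29,.40,.019,.030))
print(rects(P,im,.34,.59,.24,.45,.031,.042))
E
```

```text
{'rect': [280.6, 175.7, 23.2, 38.3], 'score': 0.65} [0.42140345 0.3479853  0.02590338]
([[408.4, 331.9], [58.9, 75.7], 4.0], 777, np.float64(0.0263))
([[465.2, 346.1], [180.5, 149.3], 2.8], 1673, np.float64(0.0365))
```

carry_out(
  series="0.0257 -0.0527 0 -5; 0.0257 -0.0527 0 0; 0.0257 -0.0527 0 0; 0.0257 -0.0527 0 0; 0.0257 -0.0527 0 0; 0.0257 -0.0527 0 0; 0.0257 -0.0527 0 0; 0.0257 -0.0527 0 0; 0.0257 -0.0527 0 0; 0 0 -0.06 0; 0 0 -0.04 0;0 0 0 0; 0 0 0 0",
)

```text
time: 11.0
tool_pos: [0.6525, -0.1286, 0.2047]
tcp_rot: [-2.259, -2.183, 0.0]
wrist_force: [-0.3, 0.0, -0.1]
width: 0.599
grip_force: 0.0
```

```bash
python3 - <<'E'
from h import *
im,d,K,T=cam("wrist"); P=cloud(d,K,T)
print(rects(P,im,.62,.68,-.16,-.09,.019,.032)); s=bot.read_state(); print(s["tool_pos"],R.from_rotvec(s["tcp_rot"]).as_matrix()[:,1])
E
```

```text
([[653.8, -127.3], [49.6, 29.9], 87.4], 1321, np.float64(0.0254))
[ 0.65333733 -0.12871137  0.20619118] [ 0.99942265 -0.03387628  0.0026006 ]
```

carry_out(
  series="0 0.001 -0.06 0; 0 0 -0.05 0; 0 0 -0.03 0; 0 0 -0.02 0; 0 0 -0.01 0; 0 0 -0.006 0; 0 0 0 0; 0 0 0 0",
)

```text
time: 12.05
tool_pos: [0.6531, -0.1279, 0.0295]
tcp_rot: [2.258, 2.182, 0.002]
wrist_force: [-0.4, 0.0, 0.2]
width: 0.598
grip_force: 0.0
```

carry_out(
  series="0 0 0 0; 0 0 0 0; 0 0 0 0; 0 0 0 0; 0 0 0 0; 0 0 0 0",
  jaw=-1,
)

```text
time: 12.8
tool_pos: [0.653, -0.1279, 0.0292]
tcp_rot: [2.258, 2.182, 0.001]
wrist_force: [0.2, 0.6, 6.1]
width: 0.342
grip_force: 31.0
```

carry_out(
  series="0 0 0.015 0; 0 0 0.04 0; 0 0 0.06 0; 0 0 0.06 0;0 0 0.06 0; 0 0 0.036 0; 0 0 0 0",
)

```text
time: 13.68
tool_pos: [0.6541, -0.1282, 0.3048]
tcp_rot: [2.254, 2.178, 0.007]
wrist_force: [0.1, -0.3, -0.3]
width: 0.341
grip_force: 30.3
```

carry_out(
  series="-0.0162 0.0531 0 5; -0.0162 0.0531 0 0; -0.0162 0.0531 0 0; -0.0162 0.0531 0 0; -0.0162 0.0531 0 0; -0.0162 0.0531 0 0; -0.0162 0.0531 0 0; -0.0162 0.0531 0 0; -0.0162 0.0531 0 0; 0 0 -0.05 0; 0 0 -0.05 0; 0 0 -0.05 0; 0 0 -0.05 0; 0 0 -0.034 0; 0 0 0 0;0 0 0 0",
)

```text
time: 15.68
tool_pos: [0.5066, 0.3502, 0.0656]
tcp_rot: [-2.162, -2.279, 0.0]
wrist_force: [0.9, -0.0, -0.1]
width: 0.342
grip_force: 30.3
```

carry_out(
  series="0 0 -0.012 0; 0 0 -0.01 0; 0 0 -0.007 0; 0 0 -0.004 0; 0 0 0 0; 0 0 0 0",
)

```text
time: 16.42
tool_pos: [0.5067, 0.3503, 0.0325]
tcp_rot: [2.162, 2.279, 0.001]
wrist_force: [0.5, 0.3, -0.7]
width: 0.34
grip_force: 30.3
```

carry_out(
  series="0 0 0 0; 0 0 0 0; 0 0 0 0; 0 0 0.01 0; 0 0 0.04 0;0 0 0.06 0;0 0 0.06 0;0 0 0.06 0; 0 0 0.042 0;0 0 0 0;0 0 0 0",
  jaw=0.2,
)

```text
time: 17.8
tool_pos: [0.5062, 0.35, 0.3043]
tcp_rot: [2.162, 2.279, 0.0]
wrist_force: [0.2, -0.5, -1.0]
width: 0.601
grip_force: 0.0
```

```bash
python3 - <<'E'
from h import *
im,d,K,T=cam("wrist"); P=cloud(d,K,T); cv2.imwrite("pics/w4.png",im)
for t in spot_in("wrist","module_a"): 
    u,v=[int(x) for x in t["rect"][:2]]; print(t, P[v,u])
E
```

```text
{'rect': [223.4, 175.4, 29.1, 34.4], 'score': 0.82} [0.424623   0.34589186 0.02570237]
{'rect': [285.0, 173.8, 17.7, 38.2], 'score': 0.82} [0.50884853 0.35342408 0.02739172]
```

View pics/w4.png

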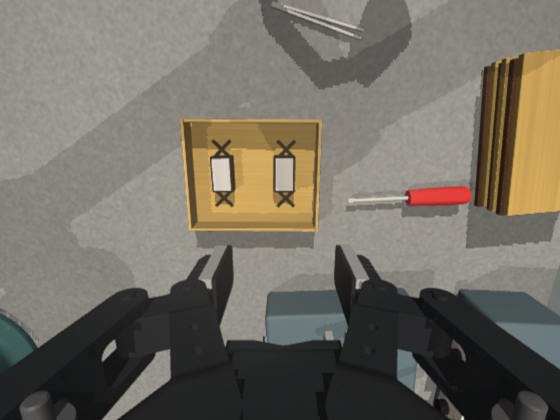

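Both modules lie flat in the tote at (222,175) and (285,174), lids up. The catch is next.

carry_out(
  series="0.0083 -0.0458 0 0; 0.0083 -0.0458 0 0; 0.0083 -0.0458 0 0; 0.0083 -0.0458 0 0; 0.0083 -0.0458 0 0; 0.0083 -0.0458 0 0; 0 0 -0.05 0; 0 0 -0.05 0; 0 0 -0.035 0; 0 0 -0.02 0; 0 0 0 0; 0 0 0 0",
  jaw=-1,
)

```text
time: 19.4
tool_pos: [0.5563, 0.0754, 0.1493]
tcp_rot: [-2.162, -2.279, 0.001]
wrist_force: [-0.2, 0.0, -0.1]
width: 0.0
grip_force: 0.0
```

carry_out(
  series="0 0.01 0 0; 0 0.01 0 0; -0.001 0.01 0 0; 0 0.01 0 0; -0.001 0.01 0 0; -0.001 0.01 0 0; -0.001 0.008 0 0; 0 0.003 0 0; 0 0 0 0; 0 0 0 0",
)

```text
time: 20.65
tool_pos: [0.5523, 0.1465, 0.1493]
tcp_rot: [-2.162, -2.279, -0.001]
wrist_force: [1.0, 0.9, -0.9]
width: -0.004
grip_force: 0.0
```

```bash
python3 - <<'E'
from h import *
for n in ("scene","top"):
    im,d,K,T=cam(n); P=cloud(d,K,T)
    m=(im[...,2]>110)&(im[...,0]<80)&(im[...,1]<80)&(P[...,0]>.5)&(P[...,0]<.66)&(P[...,1]>0)&(P[...,1]<.26)&(P[...,2]>.08)
    Q=P[m]; Q=Q[np.argsort(Q[:,2])]; h=Q[Q[:,0]<.59]; f=Q[Q[:,0]>.6]
    print(n,len(h),h[:3].round(3).tolist(),h[-6:].round(3).tolist(),len(f),f[:3].round(3).tolist(),f[-5:].round(3).tolist())
    if n=="scene": cv2.imwrite("pics/s5.png",cv2.resize(im[130:280,200:400],(800,600)))
E
```

```text
scene 38 [[0.549, 0.125, 0.092], [0.554, 0.125, 0.094], [0.552, 0.129, 0.096]] [[0.554, 0.154, 0.124], [0.551, 0.144, 0.125], [0.559, 0.137, 0.141], [0.558, 0.132, 0.144], [0.554, 0.181, 0.165], [0.552, 0.186, 0.165]] 6 [[0.631, 0.102, 0.149], [0.631, 0.087, 0.183], [0.63, 0.088, 0.186]] [[0.631, 0.087, 0.183], [0.63, 0.088, 0.186], [0.636, 0.086, 0.186], [0.628, 0.084, 0.189], [0.636, 0.084, 0.193]]
top 0 [] [] 24 [[0.635, 0.104, 0.16], [0.626, 0.104, 0.163], [0.628, 0.104, 0.166]] [[0.629, 0.092, 0.186], [0.634, 0.095, 0.187], [0.631, 0.094, 0.189], [0.631, 0.086, 0.189], [0.634, 0.089, 0.19]]
```

View pics/s5.png

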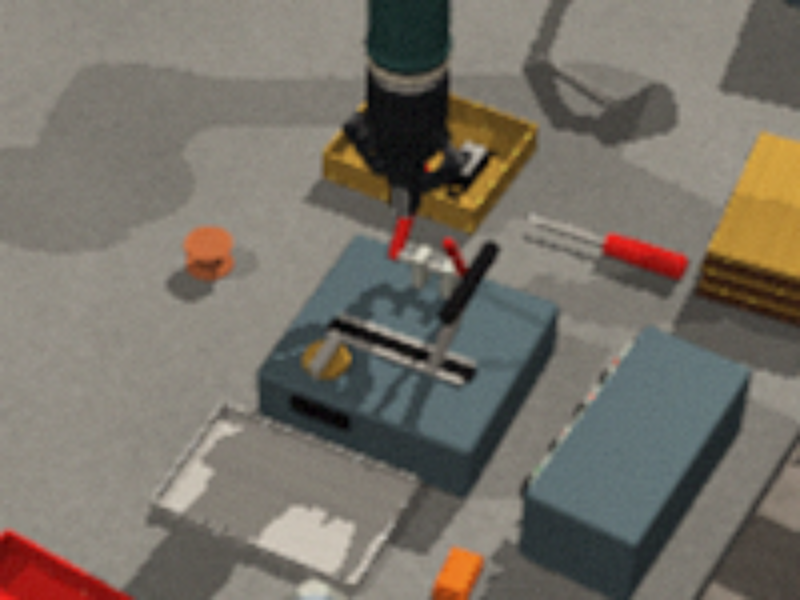

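The catch is about 0.9 flipped: handle leaning to +y, finger raised at (455,255). I'll push it on to its stop.

carry_out(
  series="0 0.003 0 0; 0 0.003 0 0; 0 0.002 0 0; 0 0.002 0 0; 0 0 0 0; 0 0 0 0",
)

```text
time: 21.5
tool_pos: [0.5524, 0.1504, 0.1492]
tcp_rot: [2.155, 2.276, -0.013]
wrist_force: [0.5, -19.8, 2.7]
width: -0.003
grip_force: 8.1
```

carry_out(
  series="0 -0.02 0 0; 0 -0.02 0 0; 0 -0.01 0.02 0; 0 0 0.05 0; 0 0 0.05 0; 0.03 0 0.02 0; 0.03 -0.01 0 0; 0.03 -0.01 0 0; 0.028 -0.01 0 0; 0 0 0 0; 0 0 0 0",
  jaw=0.2,
)

```text
time: 22.88
tool_pos: [0.6699, 0.0766, 0.29]
tcp_rot: [-2.162, -2.279, -0.001]
wrist_force: [-0.0, -0.1, -0.4]
width: 0.6
grip_force: 0.0
```

```bash
python3 - <<'E'
from h import *
for n in ("scene","wrist"):
    im,d,K,T=cam(n); P=cloud(d,K,T)
    m=(im[...,2]>110)&(im[...,0]<80)&(im[...,1]<80)&(P[...,0]>.5)&(P[...,0]<.66)&(P[...,1]>0)&(P[...,1]<.26)&(P[...,2]>.08)
    Q=P[m]; Q=Q[np.argsort(Q[:,2])]; h=Q[Q[:,0]<.59]; f=Q[Q[:,0]>.6]
    print(n,len(h),h[:3].round(3).tolist(),h[-6:].round(3).tolist(),len(f),f[:3].round(3).tolist(),f[-5:].round(3).tolist())
    m=(im.max(2)<70)&(P[...,2]>.165)&(P[...,2]<.21)&(P[...,0]>.62)&(P[...,0]<.72)&(P[...,1]>-.03)&(P[...,1]<.13)
    Q=P[m]; print(len(Q), np.percentile(Q,[2,50,98],axis=0).round(3).tolist() if len(Q) else "")
    cv2.imwrite(f"pics/{n}6.png",im)
E
```

```text
scene 83 [[0.549, 0.132, 0.092], [0.544, 0.133, 0.094], [0.549, 0.126, 0.097]] [[0.554, 0.174, 0.16], [0.546, 0.181, 0.161], [0.543, 0.185, 0.162], [0.55, 0.189, 0.162], [0.548, 0.184, 0.165], [0.551, 0.172, 0.166]] 7 [[0.633, 0.107, 0.156], [0.634, 0.096, 0.176], [0.628, 0.091, 0.183]] [[0.628, 0.091, 0.183], [0.634, 0.088, 0.184], [0.633, 0.084, 0.186], [0.629, 0.09, 0.189], [0.636, 0.084, 0.193]]
100 [[0.669, -0.002, 0.186], [0.678, 0.043, 0.195], [0.687, 0.097, 0.205]]
wrist 1320 [[0.557, 0.123, 0.098], [0.556, 0.123, 0.098], [0.558, 0.124, 0.099]] [[0.55, 0.189, 0.165], [0.547, 0.185, 0.166], [0.551, 0.186, 0.166], [0.549, 0.187, 0.166], [0.55, 0.186, 0.166], [0.549, 0.186, 0.166]] 728 [[0.628, 0.139, 0.099], [0.631, 0.138, 0.099], [0.632, 0.137, 0.099]] [[0.622, 0.062, 0.349], [0.621, 0.062, 0.351], [0.621, 0.062, 0.351], [0.621, 0.062, 0.352], [0.639, 0.085, 0.369]]
2157 [[0.667, 0.004, 0.193], [0.676, 0.056, 0.198], [0.686, 0.099, 0.2]]
```

View pics/wrist6.png

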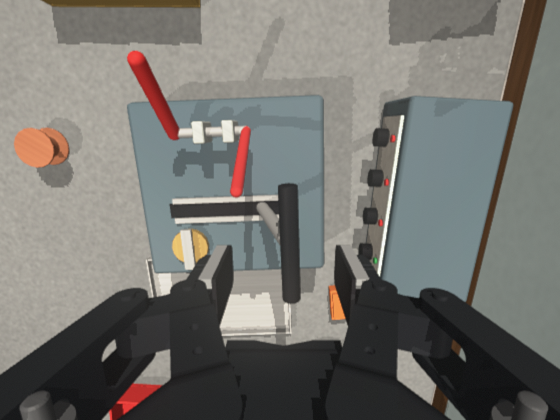

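Catch fully flipped (handle end at (135,58), finger at (237,190)). The bar runs from (288,187) to (291,300), and I'll grip it 25 mm to the -y side of the stem.

carry_out(
  series="0.003 -0.026 0 1; 0.004 -0.026 0 0; 0 0 -0.04 0; 0 0 -0.04 0; 0 0 -0.02 0; 0 0 -0.004 0; 0 0 0 0; 0 0 0 0",
)

```text
time: 23.98
tool_pos: [0.6786, 0.0245, 0.1876]
tcp_rot: [2.14, 2.297, 0.004]
wrist_force: [-0.4, -0.5, -0.4]
width: 0.6
grip_force: 0.0
```

carry_out(
  series="0 0 0 0; 0 0 0 0; 0 0 0 0; 0 0 0 0; 0 0 0 0; 0 0 0 0; 0 0 0 0",
  jaw=-1,
  grip_force=60,
)

```text
time: 24.85
tool_pos: [0.6782, 0.0244, 0.1862]
tcp_rot: [2.141, 2.297, 0.002]
wrist_force: [3.3, -0.2, 5.9]
width: 0.163
grip_force: 58.7
```

carry_out(
  series="-0.0071 -0.0005 0.0017 0; -0.0071 -0.0005 0.0012 0; -0.0072 -0.0006 0.0008 0; -0.0072 -0.0006 0.0006 0; -0.0072 -0.0005 0 0; -0.0072 -0.0006 0 0; 0 0 0 0; 0 0 0 0",
)

```text
time: 25.85
tool_pos: [0.6351, 0.0205, 0.1905]
tcp_rot: [2.14, 2.296, 0.002]
wrist_force: [5.4, -1.8, 5.1]
width: 0.161
grip_force: 58.9
```

carry_out(
  series="-0.0072 -0.0005 -0.0005 0; -0.0072 -0.0006 -0.0009 0; -0.0071 -0.0005 -0.0013 0; -0.0071 -0.0006 -0.0016 0; -0.0069 -0.0005 -0.002 0; -0.0069 -0.0006 -0.0023 0; -0.0054 -0.0004 -0.0021 0; -0.0054 -0.0004 -0.0023 0; 0 0 0 0; 0 0 0 0; 0 0 0 0",
)

```text
time: 27.22
tool_pos: [0.5828, 0.0159, 0.1778]
tcp_rot: [2.139, 2.295, 0.003]
wrist_force: [6.3, -3.1, 4.8]
width: 0.166
grip_force: 58.9
```

```bash
python3 - <<'E'
from h import *
im,d,K,T=cam("top"); P=cloud(d,K,T); 
for t in spot_in("top","module_a"):
    u,v=[int(x) for x in t["rect"][:2]]; print(t["score"],P[v,u].round(3))
n="scene"
im,d,K,T=cam(n); P=cloud(d,K,T); cv2.imwrite("pics/s7.png",cv2.resize(im[130:280,200:400],(800,600)))
m=(im.max(2)<70)&(P[...,2]>.165)&(P[...,2]<.20)&(P[...,0]>.54)&(P[...,0]<.72)&(P[...,1]>.045)&(P[...,1]<.13)
Q=P[m]; print(len(Q), np.percentile(Q,[2,50,98],axis=0).round(3).tolist() if len(Q) else "")
m=(im[...,2]>110)&(im[...,0]<80)&(im[...,1]<80)&(P[...,0]>.5)&(P[...,0]<.6)&(P[...,1]>0.1)&(P[...,1]<.26)&(P[...,2]>.08)
Q=P[m]; print(Q[np.argsort(Q[:,2])][-4:].round(3)); print(bot.read_state())
E
```

```text
0.66 [0.51  0.348 0.027]
0.63 [0.418 0.35  0.026]
0.47 [ 0.765 -0.11   0.022]
7 [[0.583, 0.055, 0.183], [0.584, 0.064, 0.186], [0.587, 0.075, 0.195]]
[[0.551 0.187 0.164]
 [0.55  0.18  0.164]
 [0.547 0.178 0.164]
 [0.557 0.17  0.165]]
{'time': 27.375, 'q': array([-0.01449664,  0.14053721,  1.8797513 , -0.00198968,  1.11691543,
       -0.08406399]), 'joint_vel': array([-3.05862745e-04,  2.45856404e-04, -1.39271186e-03, -4.72702050e-04,
       -9.67246197e-05, -8.64963202e-05]), 'joint_torque': array([  2.00393625, -39.21211123, -28.36606622,   1.04474232,
         2.11071655,   0.14156128]), 'tool_pos': array([0.58282412, 0.01585624, 0.1777764 ]), 'tcp_rot': array([2.13880811, 2.29502295, 0.0025411 ]), 'wrist_force': array([ 6.60328243, -3.53243034,  5.14428806]), 'torque': array([-0.55492321, -1.0107055 ,  0.08054133]), 'grip_force': 58.894089460372925, 'width': 0.16394650576408096}
```

View pics/s7.png

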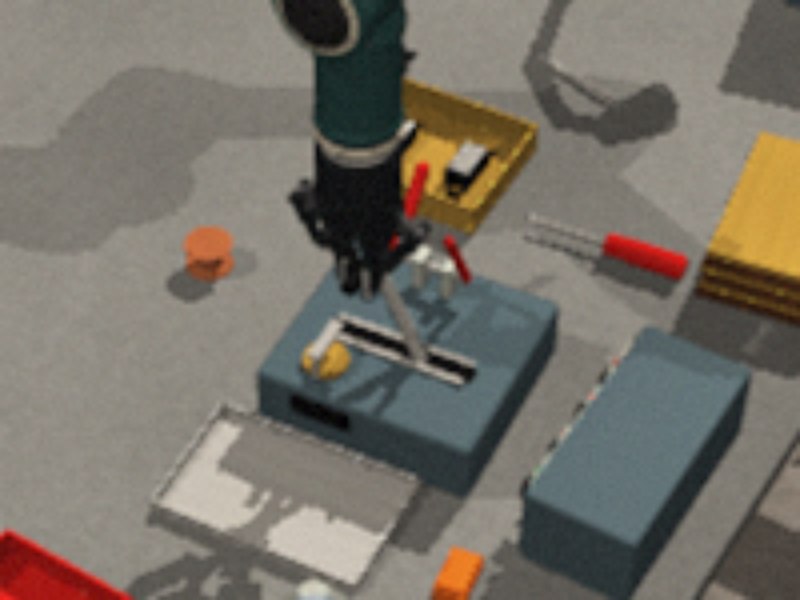

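The lever leans forward, with the bar still in the jaws near (355,285). By displacement it's at about 0.67. I'll nudge it to the stop.

carry_out(
  series="-0.003 0 -0.0015 0; -0.001 0 -0.0005 0; 0 0 0 0; 0 0 0 0; 0 0 0 0; 0 0 0 0; 0 0 0 0; 0 0 0 0",
)

```text
time: 28.38
tool_pos: [0.5796, 0.0156, 0.1763]
tcp_rot: [2.138, 2.294, 0.004]
wrist_force: [7.4, -3.4, 5.1]
width: 0.167
grip_force: 59.1
```

```bash
python3 -c "
from h import *
print(bot.finish_job())"
```

```text
the job is handed in; nothing more can be done
None
```

The job is handed in at about 28 s of the 72 s allowed: both modules lie lid up in the brass tote, the catch is flipped to its stop, and the lever is held by its bar at about 0.69 rad (estimated from tool travel); no verdict came back.

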